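# Clamp a whetstone in the quick-release stone holder

## Task

Set up the flat whetstone that lies on the bench just beyond the stone holder for sharpening: pick it up and lay it lengthways on the rubber bed of the holder, between the end stop and the spring pad. Then squeeze the jaw's release lever against its post, keep it squeezed while you slide the jaw up so that the pad pushes the stone home against the stop and is itself partly pressed in, and let go so that the lever's tooth drops right into a notch and the jaw stays locked with the stone held under spring pressure. Go by feel: the stone's end chips if it is pushed too hard, so never ram the pad to the bottom of its springs, and leave the other things on the bench alone.

Things in the scene. Friction and masses are not known exactly. Their poses are not given: they have to be found in the camera images.
- stone_centre (a point): Centre (half-way up) of the whetstone, a plain green-grey bar 60 x 180 x 20 mm, 0.38 to 0.53 kg. Its own x is across the 60 mm width, y along the 180 mm length, z up. It starts flat on the bench, beyond the holder; take it across its width.
- stone_holder: The stone holder, fixed to the bench: a dark wooden plank 392 x 112 mm, upper face at z = 18 mm. Origin: centre of its underside, on the bench. x runs along the plank from the jaw towards the end stop, y across, z up. A steel strip with notches (top at z = 32 mm) runs under the jaw along the middle.
- bed_top (a point): Middle of the rubber top of the bed, x = 95, y = 0, z = 34 mm in the holder's frame. The bed is 146 mm long (x = 22 to 168 mm) and 52 mm wide, so the stone overhangs it on both long sides and at the jaw's end. A stone that is home has its centre at x = 82, y = 0, z = 44 mm.
- stop_face (a point): Middle of the face of the end stop that the stone is pushed against, at x = 172, y = 0, z = 44 mm in the holder's frame. The stop is a steel plate 58 mm wide, its top at z = 50 mm.
- pad_face (a point): Middle of the face of the jaw's spring pad (rubber-faced steel plate 50 mm wide, z = 36 to 50 mm) that pushes the stone's other end. On two spring plungers it gives way by up to 18 mm: 1.5 N at first touch, 0.6 N more for each mm, 12 N when bottomed. Free, it stands 87 mm ahead of grip_post along the holder's x.
- grip_post (a point): Centre of the jaw's fixed black post, 86 mm above the bench; 24 mm wide (holder's y), 10 mm thick (x), top at 110 mm. Grip post and lever together from above, closing along the holder's x: one finger behind the post, the other in front of the lever, fingertips above z = 60 mm, clear of the jaw's body. Squeezed, they measure 24 mm over both.
- lever_grip (a point): Middle of the black release lever, 56 mm above its pivot (24 mm wide, 8 mm thick, top at 106 mm at rest). It then leans from the post towards the stop: 43 mm over post and lever at the height of grip_post, 49 mm at the top. Its spring takes about 4 N here at rest, 7 N fully squeezed.
- release_lever (a joint): Angle of the release lever (rad). 0: at rest, its tooth fully down in a notch (jaw locked) or in the parking slot. 0.17 to 0.2: the tooth stands on a land between two notches, not locked; between: it hangs on a notch's edge until the jaw is eased on a little. 0.32: fully squeezed, the tooth clear of the strip. The tooth tapers to 2 mm and drops when a notch comes under it.
- jaw (a joint): Jaw position on its slide (m), growing towards the stop, 0 to 0.094, about 8 N of friction, so it stays where it is left. Starts at 0 to 0.025, loose in a parking slot 40 mm long; beyond it come notches 4 mm wide at 8 mm pitch. The strip is screwed down through slotted holes, so its notches stand up to 4 mm either way: feel for them. The free pad meets a stone that is home at 0.063.

How it is judged:
On the way, in this order (a step that is already met when the one before it is completed fails the run):
1. the whetstone lies flat on the bed, lengthways between pad and stop, and is let go (z of stone_centre in the frame of stone_holder between 0.04 and 0.048 m and y of stone_centre in the frame of stone_holder between -0.014 and 0.014 m and angle between stone_centre's own z axis and vertical below 0.05 rad and x of stone_centre in the frame of stone_holder between 0.045 and 0.086 m and angle between the y axis of stone_centre and the x axis of stone_holder, either way round below 0.15 rad and contact force between the fingers and whetstone below 0.3 N), for 0.2 s.
2. with the lever squeezed, the jaw is slid out of its parking slot towards the stone (value of joint release_lever above 0.2 rad and value of joint jaw above 0.05 m), for 0.1 s.
At the end, for the whole second after the job is handed in: The stone lies flat on the bed (within 14 mm of its middle line, turned under 0.04 rad), its end within 2.5 mm of the stop, at rest; the lever is back at rest, tooth in a notch (under 0.06 rad); the pad, pressed in but not bottomed, pushes the stone with 2 to 12 N (z of stone_centre in the frame of stone_holder between 0.04 and 0.048 m and y of stone_centre in the frame of stone_holder between -0.014 and 0.014 m and angle between stone_centre's own z axis and vertical below 0.05 rad and x of stone_centre in the frame of stone_holder between 0.0795 and 0.086 m and angle between the y axis of stone_centre and the x axis of stone_holder, either way round below 0.04 rad and value of joint release_lever below 0.06 rad and contact force between spring_pad and whetstone between 2 and 12 N and linear speed of whetstone below 0.01 m/s); the robot touches nothing.
It fails at once if the stone's end is pushed by the pad or the jaw with more than 18 N (contact force between any of spring_pad, jaw and whetstone above 18 N).
It fails at once if the enamel cup is shifted by more than 20 mm (distance of enamel_cup from where it was at the start of the episode above 0.02 m).
It fails at once if the small nagura stone is shifted by more than 20 mm (distance of nagura_a from where it was at the start of the episode above 0.02 m).
It fails at once if the scrub brush is shifted by more than 20 mm (distance of scrub_brush from where it was at the start of the episode above 0.02 m).
It fails at once if the wooden handle blank is shifted by more than 20 mm (distance of handle_blank from where it was at the start of the episode above 0.02 m).
It also fails if it takes over 54 s, if anything falls off the work surface, if the arm or the gripper's body presses on something with over 40 N, if the wrist force passes 120 N, or if a joint passes its speed limit or range.

## Robot

A 6-joint arm with a two-finger parallel gripper is mounted at the origin on a cart in front of the work surface, level with it; the furniture and walls round the work are solid. World frame = base frame: x ahead of the robot, y to its left, z up, the work surface at z = 0. Lengths are in m, angles in rad, forces in N, time in s.
With the tool pointing down it reaches from about 0.25 to 0.725 m from the base axis. Payload 4 kg.
Tool frame: the origin (TCP) lies midway between the tips of the shut fingers; the grasp point (between the pads) lies 19 mm behind it (bot.grip_point_offset is the distance from the TCP to the grasp point, in m); z points along the fingers, y is the line along which they close (so a half turn about z gives the same grasp; the last joint's range is limited). The gripper opens to 85 mm and grips with 20 to 120 N. Pads are 22 mm wide; open, the fingers measure 114 mm over their backs; the gripper's body (76 mm by 85 mm) begins 54 mm behind the grasp point. The pads swing forward as they close: fully open they stand 13 mm farther back than shut.
Start: joints at [-1.133, 0.241, 0.005, 1.335, 0, 1.571], TCP at [0.212, -0.453, 0.231] pointing down, gripper open.
Joint ranges: [-2.72, 2.72], [-1.05, 1.87], [-1.09, 1.28], [-1.99, 2.15], [-1.42, 1.44], [-3.14, 3.14]. Speed limits (rad/s): [2.79, 2.79, 3.14, 3.14, 3.14, 3.14].

## Interface

Orientations are given as a unit quaternion [x, y, z, w].
In Python, from workcell import bot gives the robot as it stands.
- The arm moves only by the tool step_arm, never from a script. Its argument "targets" is text: rows parted by semicolons, each of 7 numbers parted by spaces: the opening, from -1 (shut) to 1 (fully open), so that 0 is half open, then the shift along the world's x, y, z normalised to -1 to 1, where 1 is 0.5 m, then the turn, a rotation vector about the world's x, y, z normalised to -1 to 1, where 1 is pi/4 rad. In form: gripper x y z wx wy wz; .... A call has 1 to 10 rows; each row is the pose to reach, as a shift and turn from the pose commanded when the call began; what a row does not reach only later rows make up. A row lasts 1/12 s, in which the tool goes at most 41.7 mm and 7.16 degrees, less where a joint would pass 70% of its speed; a pose out of reach is approached as far as the arm can. A call with a number of a shift or a turn outside -1 to 1 is refused whole. A call with a gripper value outside its range is refused whole. The fingers move at their own pace and stop on an object; the grip force is fixed at half the most. Time passes only in rows, so rows that repeat a pose let the fingers close. It gives the time, the measured TCP pose, the force, the opening and the grip force at its end, in the units of the state.
- bot.get_obs(): the state, without advancing time (a new reading comes with each control period).
- bot.camera(name): name is "scene" or "side" or "wrist"; returns the picture (420x560x3 uint8, red, green, blue); there is no depth.
- bot.camera_info(name): a dict with "vertical_fov" (degrees; the focal length in pixels is half the picture's height over the tangent of half this angle, whatever the lens; pixels are square), "cx", "cy" (the principal point, pixels), "pose" (4x4, takes a point from camera to world coordinates). Camera axes: x right, y up, looking along -z (the intrinsics and any distortion apply to the point x, -y, -z); pixel columns grow to the right and rows downward; lengths in m; the calibration is good to about 2 mm. The wrist camera is an equidistant fisheye: a pixel r from the principal point sees the ray r / f radians off the axis. A picture is of the moment at which its call begins: read the wrist's pose just before it. camera_info takes no time and is no camera call; for the wrist camera it gives the pose at the moment of the call.
- bot.job_done(): hands the job in; it is judged then, once.
The state is a dict: "clock": time; "joint_pos": joint angles; "joint_vel": joint speeds; "tau": joint torques, N m; "eef_pos": TCP position; "tool_rot": TCP orientation; "ft_force": force on the tool from outside, world axes, zero at the start; "ft_torque": the same for the moment, N m; "grip_width": finger opening in m; "grasp_force": force on a finger pad.
Only numpy, scipy, OpenCV 4.12 (cv2) and the standard library are available. Lean on these libraries where they do the work, as an engineer would, in place of code of your own. Each camera call takes 0.05 s, during which the arm holds its last target. There are 200 camera calls.

## Working session

There is one attempt and no reset: what is moved stays moved. The work goes in short steps, Python scripts to look and compute and a tool call to move; the robot and the scene stay as the last step left them, time stands still between calls to the robot, and variables do not carry over. Pictures are saved under pics/ and viewed, at most 10 in all, crops included, and the job is handed in when it is done.

Besides the shell and the picture viewer there is one more tool, called as name(argument=value, ...), one argument or row to a line, values as JSON. step_arm: Moves the arm, as the interface text tells. Scaled input: -1 to 1 covers 0.5 m each way for a shift and pi/4 rad each way for a turn. Its arguments: {"type":"object","properties":{"targets":{"type":"string"}},"required":["targets"]}

```bash
mkdir -p pics; cat > h.py <<'E'
import numpy as np, cv2
from workcell import bot
def snap(n,f):
    im=bot.camera(n); cv2.imwrite('pics/'+f,im[:,:,::-1]); return im
def ray(n,u,v,info=None):
    i=info or bot.camera_info(n); P=np.array(i['pose']); f=210/np.tan(np.radians(i['vertical_fov'])/2)
    x,y=(u-i['cx'])/f,(v-i['cy'])/f
    if n=='wrist':
        r=np.hypot(x,y); d=np.array([x*np.sin(r)/max(r,1e-9),-y*np.sin(r)/max(r,1e-9),-np.cos(r)])
    else: d=np.array([x,-y,-1])
    return P[:3,3],P[:3,:3]@d
def at(n,u,v,z,info=None):
    o,d=ray(n,u,v,info); return o+d*(z-o[2])/d[2]
E
python3 - <<'E'
from h import *
for n in('scene','side'):
    im=snap(n,n+'0.png'); i=bot.camera_info(n); print(n,i)
E
```

```text
scene {'vertical_fov': 54.08323932018497, 'cx': 277.67036845731405, 'cy': 211.4528398781301, 'pose': array([[-0.36441824, -0.69632273,  0.61833163,  1.08691326],
       [ 0.93121326, -0.27706078,  0.23681044,  0.1373911 ],
       [ 0.00641896,  0.66209666,  0.74939096,  0.74215668],
       [ 0.        ,  0.        ,  0.        ,  1.        ]])}
side {'vertical_fov': 42.2157319411276, 'cx': 271.88490512867514, 'cy': 208.48116322176693, 'pose': array([[-0.27887285, -0.69519728,  0.66251843,  1.22329328],
       [ 0.96031004, -0.20609984,  0.18795606,  0.11762253],
       [ 0.00587841,  0.68863894,  0.72508058,  0.79394448],
       [ 0.        ,  0.        ,  0.        ,  1.        ]])}
```

View pics/scene0.png

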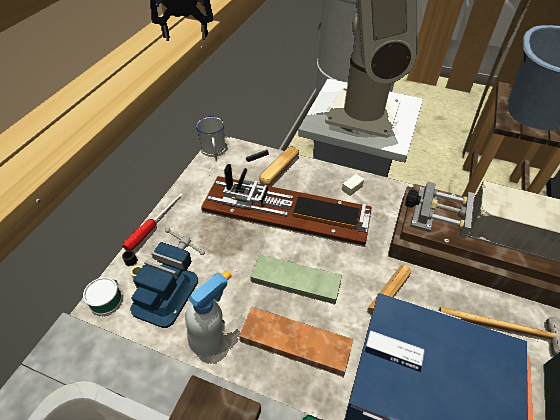

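View pics/side0.png

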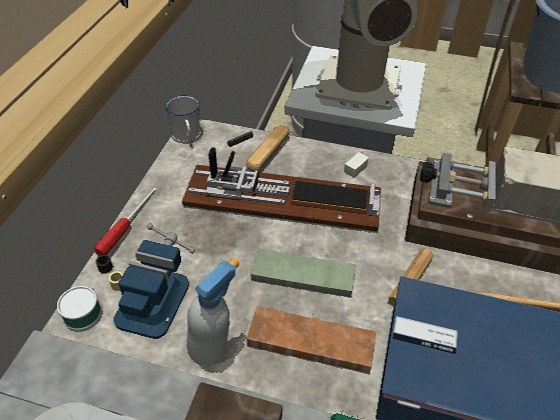

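The scene shows the holder (about 200–370, 175–245), the green stone (250–340, 257–300), and the post and lever at the left end of the holder. The side view shows the same layout. I'll enlarge the side view.

```bash
python3 - <<'E'
import cv2
im=cv2.imread('pics/side0.png')[140:300,170:395]
cv2.imwrite('pics/c1.png',cv2.resize(im,None,fx=3.5,fy=3.5,interpolation=cv2.INTER_CUBIC))
E
```

```text
(no output)
```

View pics/c1.png

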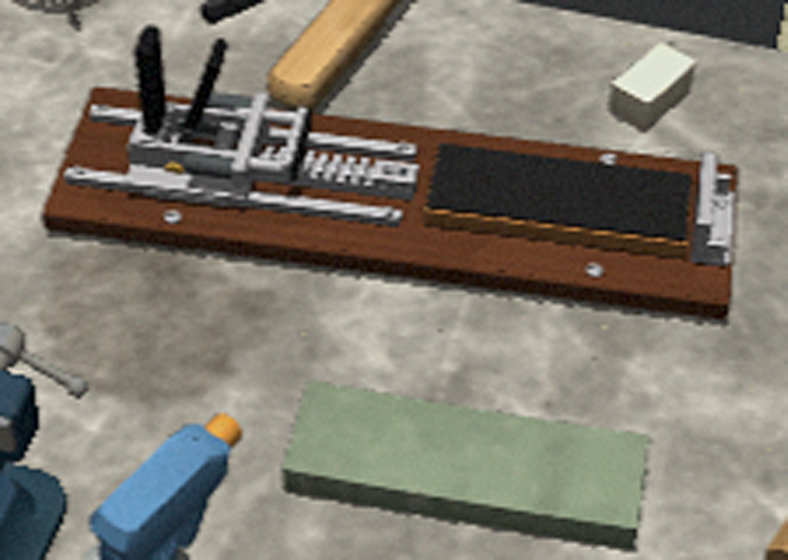

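```bash
python3 - <<'E'
from h import *
def P(pts,z): return np.array([at('side',170+u/3.5,140+v/3.5,z)[:2] for u,v in pts])
def fit(W,M):
    M=np.array(M,float);mc,wc=M.mean(0),W.mean(0);A=(M-mc).T@(W-wc);th=np.arctan2(A[0,1]-A[1,0],A[0,0]+A[1,1])
    R=np.array([[np.cos(th),-np.sin(th)],[np.sin(th),np.cos(th)]]);o=wc-R@mc;return th,o,W-(M@R.T+o)
# far image side (top) is nearer robot; x runs left->right in image
pl=P([(92,88),(738,165),(728,303),(45,218)],.018); print(pl,np.linalg.norm(pl[0]-pl[1]),np.linalg.norm(pl[0]-pl[3]))
bd=P([(438,147),(693,172),(690,243),(427,209)],.034)
# holder y sign: x right in image = +world y ; z up => y = z x x
W=np.vstack([pl,bd]);M=[(-.196,.056),(.196,.056),(.196,-.056),(-.196,-.056),(.022,.026),(.168,.026),(.168,-.026),(.022,-.026)]
th,o,r=fit(W,M);print('holder',np.degrees(th),o,(r*1e3).round(1))
R=np.array([[np.cos(th),-np.sin(th)],[np.sin(th),np.cos(th)]])
st=P([(310,382),(648,436),(637,527),(284,470)],.02)
t2,o2,r2=fit(st,[(-.09,.03),(.09,.03),(.09,-.03),(-.09,-.03)]);print('stone',np.degrees(t2),o2,(r2*1e3).round(1))
print('post top',(P([(148,30)],.11)-o)@R,'lever',(P([(220,42)],.106)-o)@R,'home',o+R@[.082,0])
s=bot.get_obs();print(s['eef_pos'],s['tool_rot'],s['grip_width'])
E
```

```text
[[ 0.43797064 -0.27301935]
 [ 0.39305998  0.11352949]
 [ 0.50245176  0.12408303]
 [ 0.54826095 -0.25777413]] 0.38914903777989635 0.11133898366115048
holder 96.73967401084765 [ 0.47105443 -0.07332788] [[-0.5  1.5]
 [ 0.6 -1.2]
 [-1.2 -3.8]
 [-1.4  3.6]
 [ 2.  -0.4]
 [-2.3 -0.7]
 [ 2.   0.7]
 [ 0.7  0.2]]
stone 94.97892297751197 [0.64300467 0.01260492] [[ 0.8  1.9]
 [ 1.4 -1.2]
 [-1.3 -1.7]
 [-0.9  1. ]]
post top [[-0.14125857  0.01006555]] lever [[-0.10108868  0.01148358]] home [0.46143104 0.00810547]
[ 0.211726   -0.45233794  0.23050526] [ 9.76137789e-01  2.17150023e-01 -2.15153663e-04 -9.15342944e-04] 0.08542562876170477
```

step_arm(
  targets="1 0.54 0.58 0 0 0 0.9;1 0.54 0.58 0 0 0 0.9;1 0.54 0.58 0 0 0 0.9;1 0.54 0.58 0 0 0 0.9;1 0.54 0.58 0 0 0 0.9;1 0.54 0.58 0 0 0 0.9;1 0.54 0.58 0 0 0 0.9;1 0.54 0.58 0 0 0 0.9;1 0.54 0.58 0 0 0 0.9;1 0.54 0.58 0 0 0 0.9",
)

```text
clock: 0.93
eef_pos: [0.4842, -0.1593, 0.2308]
tool_rot: [0.84, 0.543, 0.001, -0.0]
ft_force: [0.6, -0.7, -0.4]
grip_width: 0.0854
grasp_force: 0.0
```

step_arm(
  targets="1 0.318 0.344 0 0 0 0.65;1 0.318 0.344 0 0 0 0.65;1 0.318 0.344 0 0 0 0.65;1 0.318 0.344 0 0 0 0.65;1 0.318 0.344 0 0 0 0.65;1 0.318 0.344 -0.1 0 0 0.65;1 0.318 0.344 -0.1 0 0 0.65;1 0.318 0.344 -0.1 0 0 0.65",
)

```text
clock: 1.6
eef_pos: [0.6388, 0.011, 0.1754]
tool_rot: [0.676, 0.737, -0.003, -0.004]
ft_force: [-0.7, -1.3, -1.3]
grip_width: 0.0849
grasp_force: 0.0
```

```bash
python3 - <<'E'
from h import *
import pickle
s=bot.get_obs();i=bot.camera_info('wrist');pickle.dump(i,open('w1.pkl','wb'))
snap('wrist','w1.png');print(s['eef_pos'],s['tool_rot'],i)
E
```

```text
[0.6387771  0.01099319 0.17544488] [ 0.67559626  0.73725463 -0.0034316  -0.0036785 ] {'vertical_fov': 65.70646984690485, 'cx': 277.1016554791667, 'cy': 204.117364917156, 'pose': array([[ 0.99621725, -0.08480316, -0.01896373,  0.63282395],
       [ 0.08645875,  0.94538975,  0.31426597,  0.09195253],
       [-0.00872264, -0.31471676,  0.94914555,  0.31804185],
       [ 0.        ,  0.        ,  0.        ,  1.        ]])}
```

View pics/w1.png

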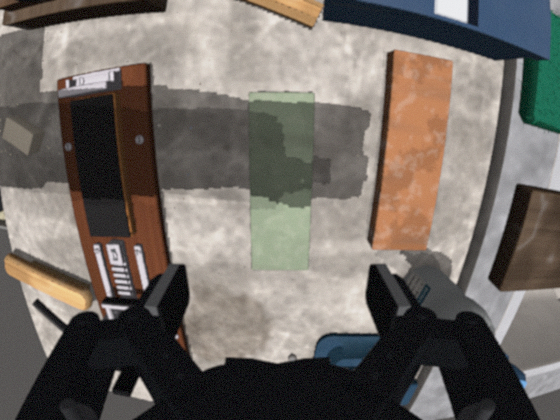

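The wrist view shows the stone's top corners at (249,93), (313,93), (308,270) and (252,270). The bed is at (72–130, 95–237) and the stop is near (90,83).

```bash
python3 - <<'E'
from h import *
import pickle
i=pickle.load(open('w1.pkl','rb'))
c=np.array([at('wrist',u,v,.02,i)[:2] for u,v in[(249,93),(313,93),(308,270),(252,270)]]);print(c,c.mean(0))
d=(c[0]+c[1]-c[2]-c[3]);print(np.degrees(np.arctan2(d[1],d[0])),np.linalg.norm(d)/2,np.linalg.norm(c[0]-c[1]),np.linalg.norm(c[2]-c[3]))
b=np.array([at('wrist',u,v,.034,i)[:2] for u,v in[(72,98),(116,95),(130,236),(87,237)]]);print(b,b.mean(0))
d=(b[0]+b[1]-b[2]-b[3]);print(np.degrees(np.arctan2(d[1],d[0])),np.linalg.norm(d)/2,np.linalg.norm(b[0]-b[1]))
E
```

```text
[[ 0.60440866  0.09618201]
 [ 0.66189174  0.10131769]
 [ 0.67750807 -0.0766432 ]
 [ 0.61875723 -0.08195752]] [0.64064143 0.00972474]
94.80995670382228 0.17867946713470825 0.05771204316163853 0.058990703705399584
[[ 0.42641348  0.09014637]
 [ 0.47920175  0.09151354]
 [ 0.49014806 -0.05023861]
 [ 0.4345657  -0.05845125]] [0.45758225 0.01824251]
93.7633618364168 0.145488609194291 0.05280597048941706
```

step_arm(
  targets="1 0.004 0 -0.08 0 0 0;1 0.004 0 -0.15 0 0 0;1 0.004 0 -0.22 0 0 0;1 0.004 0 -0.25 0 0 0;1 0.004 0 -0.25 0 0 0;1 0.004 0 -0.25 0 0 0",
)

```text
clock: 2.15
eef_pos: [0.6427, 0.0077, 0.0574]
tool_rot: [0.677, 0.736, -0.0, 0.0]
ft_force: [-0.4, -0.8, 0.7]
grip_width: 0.0854
grasp_force: 0.0
```

```bash
python3 - <<'E'
import cv2,numpy as np
a=cv2.imread('pics/scene0.png')[165:255,195:380]; a=cv2.resize(a,None,fx=3.2,fy=3.2,interpolation=cv2.INTER_CUBIC)
b=cv2.imread('pics/w1.png')[55:355,50:200]; b=cv2.resize(b,None,fx=1,fy=1)
b=cv2.resize(cv2.imread('pics/w1.png')[55:255,50:170],None,fx=2.9,fy=2.9,interpolation=cv2.INTER_CUBIC)
print(a.shape,b.shape)
c=np.zeros((590,800,3),np.uint8); c[:a.shape[0],:450]=a[:,:450] if 0 else 0
a=cv2.resize(cv2.imread('pics/scene0.png')[165:255,195:380],None,fx=2.4,fy=2.4,interpolation=cv2.INTER_CUBIC)
c[:a.shape[0],:a.shape[1]]=a; c[:b.shape[0],450:450+b.shape[1]]=b
cv2.imwrite('pics/c2.png',c)
from h import *
s=bot.get_obs();print(s['eef_pos'],s['tool_rot'])
E
```

```text
(288, 592, 3) (580, 348, 3)
[0.64266172 0.00770698 0.05744376] [ 6.77374083e-01  7.35638723e-01 -1.41029246e-04  3.01454028e-05]
```

View pics/c2.png

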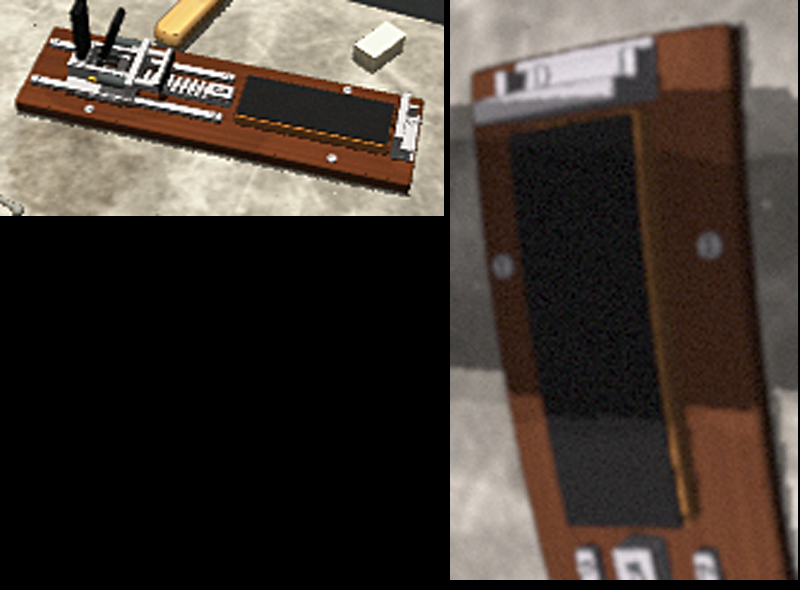

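Crop readings: wrist view, bed corners (511,133), (630,115), (685,526), (568,526). Scene view, plank corners (53,27), (424,97), (410,188), (17,103).

```bash
python3 - <<'E'
from h import *
import pickle
i=pickle.load(open('w1.pkl','rb'))
ang=lambda d:np.degrees(np.arctan2(d[1],d[0])).round(2)
b=np.array([at('wrist',50+(x-450)/2.9,55+y/2.9,.034,i)[:2] for x,y in[(511,133),(630,115),(685,526),(568,526)]])
print(b.mean(0),[ang(b[0]-b[3]),ang(b[1]-b[2])],ang(b[1]-b[0]),np.linalg.norm(b-np.roll(b,1,0),axis=1))
s=np.array([at('wrist',50+(x-450)/2.9,55+y/2.9,.018,i)[:2] for x,y in[(502,265),(709,246),(742,26),(474,70)]]);print('screws',ang(s[1]-s[0]),'end',ang(s[2]-s[3]))
for pts,z in(([(53,27),(424,97),(410,188),(17,103)],.018),([(240,77),(394,106),(388,145),(234,118)],.034)):
    p=np.array([at('scene',195+x/2.4,165+y/2.4,z)[:2] for x,y in pts]);print(p.mean(0),ang(p[1]-p[0]),ang(p[2]-p[3]),np.linalg.norm(p-np.roll(p,1,0),axis=1))
E
```

```text
[0.45778939 0.01792142] [np.float64(95.78), np.float64(96.62)] 5.33 [0.14506009 0.04982077 0.14341116 0.05193052]
screws 5.73 end 5.05
[ 0.4684544  -0.07657755] 96.85 95.97 [0.11100967 0.39033173 0.11696283 0.38665987]
[0.46133926 0.01554652] 97.07 98.52 [0.05425634 0.15206601 0.05019383 0.1462408 ]
```

step_arm(
  targets="1 0 0.006 -0.07 0 0 0;1 0 0.006 -0.114 0 0 0;1 0 0.006 -0.114 0 0 0;1 0 0.006 -0.114 0 0 0",
)

```text
clock: 2.48
eef_pos: [0.6436, 0.0116, 0.0011]
tool_rot: [0.677, 0.736, 0.0, 0.0]
ft_force: [-0.1, -0.1, 0.3]
grip_width: 0.0853
grasp_force: 0.0
```

step_arm(
  targets="-1 0 0 0 0 0 0;-1 0 0 0 0 0 0;-1 0 0 0 0 0 0;-1 0 0 0 0 0 0;-1 0 0 0 0 0 0;-1 0 0 0 0 0 0;-1 0 0 0 0 0 0;-1 0 0 0 0 0 0",
)

```text
clock: 3.15
eef_pos: [0.6442, 0.0119, 0.0027]
tool_rot: [0.677, 0.736, 0.001, 0.001]
ft_force: [-2.4, 0.2, 7.3]
grip_width: 0.0584
grasp_force: 67.7
```

step_arm(
  targets="-1 0 0 0.06 0 0 0;-1 0 0 0.12 0 0 0;-1 0 0 0.17 0 0 0.04;-1 -0.07 0 0.17 0 0 0.04;-1 -0.14 -0.01 0.17 0 0 0.04;-1 -0.21 -0.02 0.17 0 0 0.04;-1 -0.28 -0.024 0.17 0 0 0.04;-1 -0.34 -0.024 0.17 0 0 0.04;-1 -0.362 -0.024 0.17 0 0 0.04;-1 -0.362 -0.024 0.17 0 0 0.04",
)

```text
clock: 3.98
eef_pos: [0.4582, 0.0001, 0.0848]
tool_rot: [0.665, 0.747, -0.001, -0.001]
ft_force: [-0.5, 0.5, -4.9]
grip_width: 0.0583
grasp_force: 67.0
```

step_arm(
  targets="-1 0 0 0 0 0 0;-1 0 0 0 0 0 0;-1 0 0 0 0 0 0",
)

```text
clock: 4.23
eef_pos: [0.464, 0.0002, 0.085]
tool_rot: [0.665, 0.747, 0.001, 0.001]
ft_force: [0.8, -0.2, -3.1]
grip_width: 0.0583
grasp_force: 67.1
```

```bash
python3 - <<'E'
from h import *
s=bot.get_obs();i=bot.camera_info('side')
a=snap('side','side1.png')[140:265,185:400]
cv2.imwrite('pics/c3.png',cv2.resize(a,None,fx=3.6,fy=3.6,interpolation=cv2.INTER_CUBIC)[:,:,::-1]);print(s['eef_pos'],s['tool_rot'],s['ft_force'])
E
```

```text
[4.63984532e-01 1.83534280e-04 8.49572623e-02] [0.66499978 0.74684233 0.0009188  0.00099091] [ 0.80818023 -0.20675003 -3.09909486]
```

View pics/c3.png

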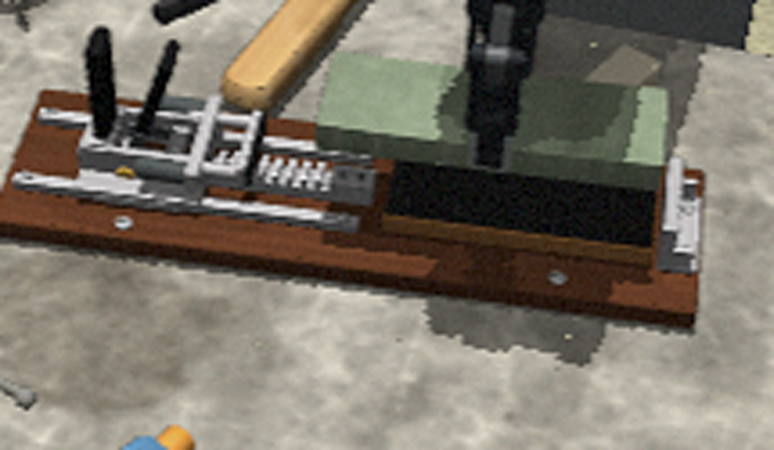

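```bash
python3 - <<'E'
from h import *
P=lambda pts,z:np.array([at('side',185+x/3.6,140+y/3.6,z)[:2] for x,y in pts])
p=P([(335,53),(667,88),(661,165),(316,130)],.102)
th=np.radians(96.6);R=np.array([[np.cos(th),-np.sin(th)],[np.sin(th),np.cos(th)]]);o=np.array([.4714,-.0735])
print(p.mean(0),np.linalg.norm(p-np.roll(p,1,0),axis=1),(p.mean(0)-o)@R,[np.degrees(np.arctan2(*(d[::-1]))) for d in(p[1]-p[0],p[2]-p[3])])
E
```

```text
[0.46834558 0.00097859] [0.06146381 0.17739259 0.05942625 0.17703063] [ 0.07433607 -0.00552618] [np.float64(97.44801079071725), np.float64(98.10988438773501)]
```

step_arm(
  targets="-1 -0.005 0 -0.03 0 0 -0.01;-1 -0.005 0 -0.06 0 0 -0.01;-1 -0.005 0 -0.08 0 0 -0.01;-1 -0.005 0 -0.09 0 0 -0.01;-1 -0.005 0 -0.094 0 0 -0.01;-1 -0.005 0 -0.094 0 0 -0.01;-1 -0.005 0 -0.094 0 0 -0.01",
)

```text
clock: 4.87
eef_pos: [0.4604, 0.0002, 0.0377]
tool_rot: [0.668, 0.744, 0.0, 0.0]
ft_force: [-0.2, 0.4, -3.7]
grip_width: 0.058
grasp_force: 67.1
```

step_arm(
  targets="-1 0 0 -0.002 0 0 0;-1 0 0 -0.003 0 0 0;-1 0 0 -0.003 0 0 0",
)

```text
clock: 5.12
eef_pos: [0.4605, 0.0002, 0.0367]
tool_rot: [0.668, 0.744, 0.001, 0.001]
ft_force: [0.5, 0.4, 2.3]
grip_width: 0.0584
grasp_force: 67.7
```

step_arm(
  targets="1 0 0 0 0 0 0;1 0 0 0 0 0 0;1 0 0 0 0 0 0;1 0 0 0 0 0 0;1 0 0 0 0 0 0;1 0 0 0.06 0 0 0;1 0 0 0.14 0 0 0;1 0 0 0.2 0 0 0;1 0 0 0.2 0 0 0",
)

```text
clock: 5.87
eef_pos: [0.4639, 0.0002, 0.1419]
tool_rot: [0.668, 0.744, 0.004, 0.004]
ft_force: [1.7, -0.3, 0.2]
grip_width: 0.0855
grasp_force: 0.0
```

```bash
python3 - <<'E'
from h import *
s=bot.get_obs()
a=snap('side','side2.png')[140:265,175:400]
cv2.imwrite('pics/c4.png',cv2.resize(a,None,fx=3.5,fy=3.5,interpolation=cv2.INTER_CUBIC)[:,:,::-1]);print(s['eef_pos'],s['tool_rot'],s['ft_force'])
E
```

```text
[4.63945990e-01 1.65540027e-04 1.41936209e-01] [0.66790438 0.74422364 0.00393512 0.00440853] [ 1.67493908 -0.34069298  0.19279078]
```

View pics/c4.png

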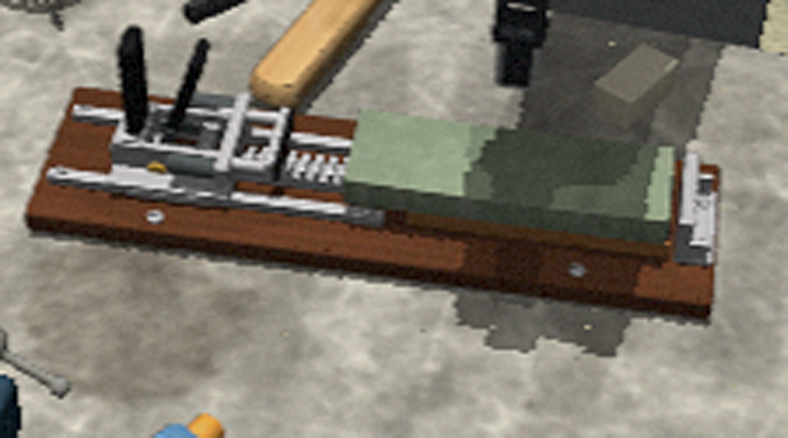

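The stone lies flat on the bed. Its top corners are about (358,110), (678,146), (670,214) and (345,182). The post top is at (132,29) and the lever top at (203,41).

```bash
python3 - <<'E'
from h import *
P=lambda pts,z:np.array([at('side',175+x/3.5,140+y/3.5,z)[:2] for x,y in pts])
p=P([(358,110),(678,146),(670,214),(345,182)],.054)
th=np.radians(96.6);R=np.array([[np.cos(th),-np.sin(th)],[np.sin(th),np.cos(th)]]);o=np.array([.4714,-.0735])
print(p.mean(0),(p.mean(0)-o)@R,[np.degrees(np.arctan2(*(d[::-1]))) for d in(p[1]-p[0],p[2]-p[3])],np.linalg.norm(p-np.roll(p,1,0),axis=1))
print('stop top ends',(P([(690,152),(680,228)],.05)-o)@R)
q=np.vstack([P([(132,29)],.11),P([(203,41)],.106)]);print((q-o)@R)
# front edges of pad/jaw
print('left/right post edges',(P([(119,60),(148,60)],.09)-o)@R)
for x in(-.139,-.142):print(o+R@[x+.010,0])
E
```

```text
[0.46260765 0.00143594] [0.07544989 0.00012116] [np.float64(97.12211378969849), np.float64(98.56565009330372)] [0.05912456 0.18228532 0.05465838 0.17823547]
stop top ends [[ 0.17372052  0.02993069]
 [ 0.17083107 -0.03097973]]
[[-0.14046098  0.01101722]
 [-0.10081571  0.01243518]]
left/right post edges [[-0.14832506  0.00655265]
 [-0.13235813  0.00936216]]
[ 0.48622689 -0.20164509]
[ 0.4865717  -0.20462521]
```

step_arm(
  targets="1 0.01 -0.05 0.04 0 0 0.15;1 0.02 -0.1 0.04 0 0 0.3;1 0.03 -0.16 0.04 0 0 0.45;1 0.042 -0.22 0.04 0 0 0.6;1 0.042 -0.28 0.04 0 0 0.75;1 0.042 -0.34 0.04 0 0 0.9;1 0.042 -0.4 0.04 0 0 1;1 0.042 -0.406 0.04 0 0 1",
)

```text
clock: 6.58
eef_pos: [0.4798, -0.2069, 0.1542]
tool_rot: [0.334, 0.943, -0.001, -0.001]
ft_force: [-0.4, 0.1, -0.2]
grip_width: 0.0852
grasp_force: 0.0
```

step_arm(
  targets="1 0 0 0 0 0 0.15;1 0 0 0 0 0 0.3;1 0 0 0 0 0 0.45;1 0 0 0 0 0 0.6;1 0 0 0 0 0 0.75;1 0 0 0 0 0 0.9;1 0 0 0 0 0 1;1 0 0 0 0 0 1;1 0 0 0 0 0 1",
)

```text
clock: 7.33
eef_pos: [0.4799, -0.2022, 0.1547]
tool_rot: [-0.053, 0.999, 0.0, -0.001]
ft_force: [-0.1, 0.0, 0.7]
grip_width: 0.0853
grasp_force: 0.0
```

```bash
python3 - <<'E'
from h import *
import pickle
s=bot.get_obs();i=bot.camera_info('wrist');pickle.dump(i,open('w2.pkl','wb'))
snap('wrist','w2.png');print(s['eef_pos'],s['tool_rot'],s['ft_force'],s['joint_pos'])
E
```

```text
[ 0.4798546  -0.20224533  0.15471099] [-5.28382105e-02  9.98602539e-01  4.95083717e-04 -9.20374338e-04] [-0.06919774  0.02151199  0.68144312] [-3.98929521e-01  3.28511730e-01 -7.96423245e-02  1.16473062e+00
  8.71881565e-05 -5.04655326e-01]
```

View pics/w2.png

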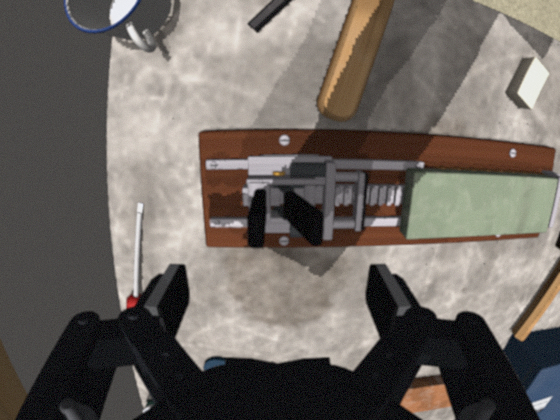

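The wrist view shows the post top at about (257,240) and the lever top at about (313,238). The stone lies at (402–556, 172–240), with the pad ahead of the jaw near (362,200).

```bash
python3 - <<'E'
from h import *
import pickle
i=pickle.load(open('w2.pkl','rb'))
th=np.radians(96.6);R=np.array([[np.cos(th),-np.sin(th)],[np.sin(th),np.cos(th)]]);o=np.array([.4714,-.0735])
W=lambda u,v,z:at('wrist',u,v,z,i)[:2]
for n,u,v,z in[('post top far L',249,246,.11),('post top far R',265,246,.11),('lever top far R',321,243,.106),('lever L',305,243,.106),('plank TL',200,132,.018),('plank BL',207,246,.018),('pad front',364,200,.05),('stone end',404,173,.054),('stone end',404,238,.054),('stone far',556,174,.054)]:
    w=W(u,v,z);print(n,w.round(4),((w-o)@R).round(4))
a=W(200,132,.018)-W(207,246,.018);print(np.degrees(np.arctan2(a[1],a[0])))
s=bot.get_obs();print('tcp',(s['eef_pos'][:2]-o)@R)
E
```

```text
post top far L [ 0.491  -0.2189] [-0.1467 -0.0028]
post top far R [ 0.4899 -0.2088] [-0.1365 -0.0028]
lever top far R [ 0.486  -0.1726] [-0.1001 -0.0031]
lever L [ 0.487 -0.183] [-0.1106 -0.0029]
plank TL [ 0.4326 -0.2745] [-0.1952  0.0617]
plank BL [ 0.5409 -0.2637] [-0.1969 -0.0472]
pad front [ 0.4699 -0.1316] [-0.0575  0.0082]
stone end [ 0.4425 -0.1029] [-0.0259  0.0321]
stone end [ 0.4988 -0.0894] [-0.019  -0.0254]
stone far [0.4172 0.0792] [0.1579 0.0363]
-174.27713521306302
tcp [-0.12898287  0.00626816]
```

step_arm(
  targets="1 0.006 0 -0.05 0 0 0.01;1 0.006 0 -0.1 0 0 0.01;1 0.006 0 -0.14 0 0 0.01;1 0.006 0 -0.165 0 0 0.01;1 0.006 0 -0.17 0 0 0.01;1 0.006 0 -0.17 0 0 0.01;1 0.006 0 -0.17 0 0 0.01",
)

```text
clock: 7.97
eef_pos: [0.4839, -0.2029, 0.0713]
tool_rot: [-0.058, 0.998, -0.0, 0.0]
ft_force: [0.2, 0.5, 0.5]
grip_width: 0.0855
grasp_force: 0.0
```

step_arm(
  targets="-1 0 -0.004 -0.004 0 0 0;-1 0.001 -0.009 -0.004 0 0 0;-1 0.001 -0.009 -0.004 0 0 0;-1 0.001 -0.009 -0.004 0 0 0;-1 0.001 -0.009 -0.004 0 0 0;-1 0.001 -0.009 -0.004 0 0 0;-1 0.001 -0.009 -0.004 0 0 0;-1 0.001 -0.009 -0.004 0 0 0;-1 0.001 -0.009 -0.004 0 0 0;-1 0.001 -0.009 -0.004 0 0 0",
)

```text
clock: 8.8
eef_pos: [0.4846, -0.2083, 0.0702]
tool_rot: [-0.057, 0.998, -0.001, 0.001]
ft_force: [-0.2, -1.8, 4.6]
grip_width: 0.0221
grasp_force: 61.0
```

step_arm(
  targets="-1 -0.001 0.009 0 0 0 0;-1 -0.002 0.018 0 0 0 0;-1 -0.003 0.027 0 0 0 0;-1 -0.004 0.036 0 0 0 0;-1 -0.005 0.045 0 0 0 0;-1 -0.006 0.054 0 0 0 0;-1 -0.007 0.063 0 0 0 0;-1 -0.008 0.07 0 0 0 0;-1 -0.009 0.074 0 0 0 0;-1 -0.009 0.074 0 0 0 0",
)

```text
clock: 9.63
eef_pos: [0.4807, -0.1724, 0.0702]
tool_rot: [-0.057, 0.998, -0.002, 0.002]
ft_force: [0.5, -6.5, 4.1]
grip_width: 0.0217
grasp_force: 63.5
```

step_arm(
  targets="-1 -0.001 0.004 0 0 0 0;-1 -0.001 0.008 0 0 0 0;-1 -0.001 0.01 0 0 0 0",
)

```text
clock: 9.88
eef_pos: [0.4804, -0.1686, 0.0702]
tool_rot: [-0.056, 0.998, -0.003, 0.001]
ft_force: [-0.0, -11.0, 2.4]
grip_width: 0.0223
grasp_force: 66.0
```

step_arm(
  targets="-1 0 0.004 0 0 0 0;-1 -0.001 0.008 0 0 0 0;-1 -0.001 0.01 0 0 0 0",
)

```text
clock: 10.13
eef_pos: [0.4798, -0.1636, 0.0702]
tool_rot: [-0.056, 0.998, -0.003, 0.001]
ft_force: [-0.5, -11.5, 2.5]
grip_width: 0.0219
grasp_force: 65.8
```

step_arm(
  targets="-1 -0.001 0.004 0 0 0 0;-1 -0.001 0.008 0 0 0 0;-1 -0.001 0.01 0 0 0 0",
)

```text
clock: 10.38
eef_pos: [0.4793, -0.1592, 0.0702]
tool_rot: [-0.056, 0.998, -0.004, 0.001]
ft_force: [0.3, -12.7, 2.4]
grip_width: 0.0221
grasp_force: 67.3
```

step_arm(
  targets="-1 0 0.003 0 0 0 0;-1 0 0.006 0 0 0 0;-1 0 0.006 0 0 0 0",
)

```text
clock: 10.63
eef_pos: [0.479, -0.1565, 0.0702]
tool_rot: [-0.056, 0.998, -0.004, 0.001]
ft_force: [-0.4, -13.1, 2.8]
grip_width: 0.0223
grasp_force: 67.5
```

step_arm(
  targets="-1 -0.001 0.003 0 0 0 0;-1 -0.001 0.006 0 0 0 0;-1 -0.001 0.006 0 0 0 0",
)

```text
clock: 10.88
eef_pos: [0.4788, -0.154, 0.0702]
tool_rot: [-0.056, 0.998, -0.004, 0.001]
ft_force: [0.3, -15.3, 1.3]
grip_width: 0.0223
grasp_force: 68.4
```

step_arm(
  targets="-1 0 -0.004 0 0 0 0;-1 0.001 -0.008 0 0 0 0;-1 0.001 -0.008 0 0 0 0;-1 0.001 -0.008 0 0 0 0",
)

```text
clock: 11.22
eef_pos: [0.4788, -0.1545, 0.0702]
tool_rot: [-0.057, 0.998, -0.001, 0.001]
ft_force: [-0.2, -3.5, 5.7]
grip_width: 0.0219
grasp_force: 61.6
```

step_arm(
  targets="-1 0 -0.004 0 0 0 0;-1 0.001 -0.008 0 0 0 0;-1 0.001 -0.008 0 0 0 0;-1 0.001 -0.008 0 0 0 0",
)

```text
clock: 11.55
eef_pos: [0.4791, -0.1575, 0.0702]
tool_rot: [-0.057, 0.998, 0.0, 0.001]
ft_force: [-1.2, 0.2, 7.5]
grip_width: 0.0221
grasp_force: 59.9
```

step_arm(
  targets="-1 0 -0.003 0 0 0 0;-1 0 -0.005 0 0 0 0;-1 0 -0.005 0 0 0 0;-1 0 -0.005 0 0 0 0",
)

```text
clock: 11.88
eef_pos: [0.4793, -0.1593, 0.0702]
tool_rot: [-0.058, 0.998, 0.001, 0.001]
ft_force: [0.3, 2.8, 6.3]
grip_width: 0.0219
grasp_force: 59.1
```

step_arm(
  targets="1 0 0 0 0 0 0;1 0 0 0 0 0 0;1 0 0 0 0 0 0;1 0 0 0 0 0 0;1 0 0 0 0 0 0;1 -0.002 0.02 0 0 0 0;1 -0.005 0.044 0 0 0 0;1 -0.005 0.05 0 0 0 0;1 -0.005 0.05 0 0 0 0;1 -0.005 0.05 0 0 0 0",
)

```text
clock: 12.72
eef_pos: [0.476, -0.1343, 0.0689]
tool_rot: [-0.058, 0.998, -0.0, 0.0]
ft_force: [-0.6, -0.8, 0.3]
grip_width: 0.085
grasp_force: 0.0
```

step_arm(
  targets="1 0 0.004 0 0 0 0;1 -0.001 0.008 0 0 0 0;1 -0.001 0.01 0 0 0 0;1 -0.001 0.01 0 0 0 0",
)

```text
clock: 13.05
eef_pos: [0.4754, -0.13, 0.0688]
tool_rot: [-0.058, 0.998, -0.0, -0.0]
ft_force: [-0.5, -0.3, -0.2]
grip_width: 0.0852
grasp_force: 0.2
```

step_arm(
  targets="1 0 0.003 0 0 0 0;1 0 0.005 0 0 0 0;1 0 0.005 0 0 0 0",
)

```text
clock: 13.3
eef_pos: [0.4755, -0.13, 0.0686]
tool_rot: [-0.057, 0.998, -0.003, -0.0]
ft_force: [0.9, -8.8, -2.3]
grip_width: 0.0856
grasp_force: 4.3
```

step_arm(
  targets="1 0 0.003 0 0 0 0;1 0 0.004 0 0 0 0;1 0 0.004 0 0 0 0",
)

```text
clock: 13.55
eef_pos: [0.4755, -0.1299, 0.0685]
tool_rot: [-0.056, 0.998, -0.005, -0.0]
ft_force: [-0.7, -15.2, -5.1]
grip_width: 0.0855
grasp_force: 7.3
```

step_arm(
  targets="1 0 0.003 0 0 0 0;1 0 0.003 0 0 0 0;1 0 0.003 0 0 0 0",
)

```text
clock: 13.8
eef_pos: [0.4754, -0.128, 0.0686]
tool_rot: [-0.056, 0.998, -0.004, -0.001]
ft_force: [-0.6, -12.9, -4.8]
grip_width: 0.0855
grasp_force: 6.3
```

step_arm(
  targets="1 0 0.002 0 0 0 0;1 0 0.003 0 0 0 0;1 0 0.003 0 0 0 0",
)

```text
clock: 14.05
eef_pos: [0.4753, -0.1273, 0.0685]
tool_rot: [-0.056, 0.998, -0.005, -0.001]
ft_force: [0.1, -15.7, -4.3]
grip_width: 0.0854
grasp_force: 7.7
```

step_arm(
  targets="1 0 0.002 0 0 0 0;1 0 0.003 0 0 0 0;1 0 0.003 0 0 0 0",
)

```text
clock: 14.3
eef_pos: [0.4753, -0.1272, 0.0684]
tool_rot: [-0.055, 0.998, -0.006, -0.001]
ft_force: [0.5, -19.9, -7.2]
grip_width: 0.0851
grasp_force: 9.9
```

step_arm(
  targets="1 0.002 -0.02 0 0 0 0;1 0.004 -0.04 0 0 0 0;1 0.004 -0.04 0.06 0 0 0;1 0.004 -0.04 0.12 0 0 0;1 0.004 -0.04 0.18 0 0 0;1 0.004 -0.04 0.22 0 0 0;1 0.004 -0.04 0.22 0 0 0;1 0.004 -0.04 0.22 0 0 0",
)

```text
clock: 14.97
eef_pos: [0.4786, -0.1411, 0.1802]
tool_rot: [-0.058, 0.998, -0.0, 0.002]
ft_force: [-0.0, 0.3, -0.5]
grip_width: 0.0852
grasp_force: 0.0
```

```bash
python3 - <<'E'
from h import *
import pickle
s=bot.get_obs();a=snap('side','side3.png')[140:265,175:400];i=bot.camera_info('wrist');pickle.dump(i,open('w3.pkl','wb'));w=snap('wrist','w3.png')
b=cv2.imread('pics/side2.png')[140:230,175:290,::-1]
c=np.zeros((600,800,3),np.uint8);a=cv2.resize(a,None,fx=2.4,fy=2.4,interpolation=cv2.INTER_CUBIC);c[:300,:540]=a
b=cv2.resize(b,None,fx=2.2,fy=2.2);c[:b.shape[0],545:545+b.shape[1]]=b
w=cv2.resize(w[100:270,180:560],None,fx=1.76,fy=1.76,interpolation=cv2.INTER_CUBIC);c[300:300+w.shape[0],:w.shape[1]]=w
cv2.imwrite('pics/c5.png',c[:,:,::-1]);print(s['eef_pos'],s['ft_force'])
E
```

```text
[ 0.47859952 -0.14109396  0.18024779] [-0.01347251  0.28905946 -0.53524298]
```

View pics/c5.png

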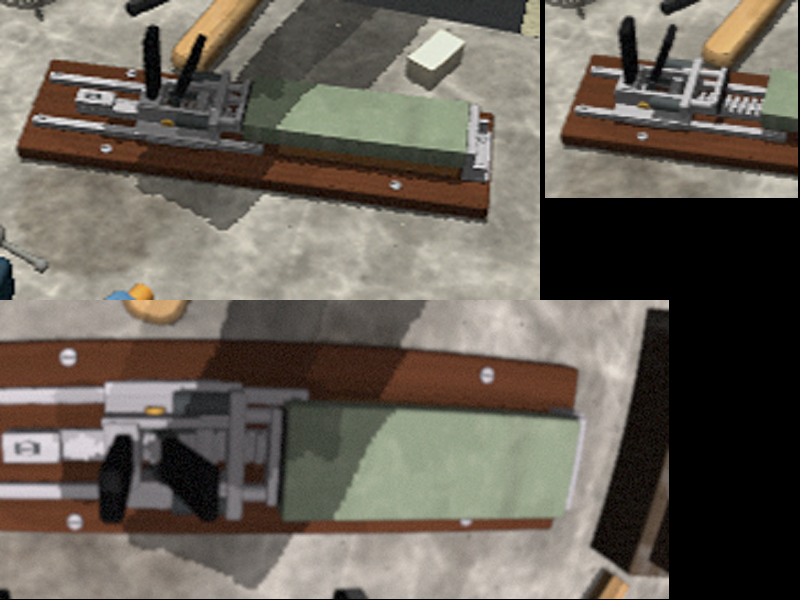

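The stone lies against the stop, and the lever leans out from the post much as it did at rest. I'll compare its lean numerically with the picture from before the squeeze.

```bash
python3 - <<'E'
from h import *
th=np.radians(96.6);R=np.array([[np.cos(th),-np.sin(th)],[np.sin(th),np.cos(th)]]);o=np.array([.4714,-.0735])
for f,(x0,x1,y0,y1) in(('side0',(200,245,143,180)),('side2',(200,245,143,180)),('side3',(230,270,145,180))):
    g=cv2.imread(f'pics/{f}.png').max(2).astype(float)
    for y in range(y0,y1,4 if f!='x' else 1):
        r=g[y,x0:x1];k=r<60
        n,l=cv2.connectedComponents(k.astype(np.uint8).reshape(1,-1),connectivity=4)[:2]
        print(f,y,[(x0+int(np.where(l[0]==j)[0][0]) if l.shape[0]==1 else 0,int((l==j).sum())) for j in range(1,n)])
E
```

```text
side0 143 [(228, 11)]
side0 147 []
side0 151 [(210, 5), (232, 2)]
side0 155 [(209, 7), (231, 3)]
side0 159 [(209, 7), (229, 4)]
side0 163 [(210, 7), (228, 3)]
side0 167 [(209, 8), (226, 4)]
side0 171 [(211, 6), (224, 4)]
side0 175 [(202, 4), (211, 6), (219, 11), (232, 1), (238, 1)]
side0 179 [(217, 1), (221, 9), (237, 1), (244, 1)]
side2 143 [(228, 11)]
side2 147 []
side2 151 [(210, 5), (232, 2)]
side2 155 [(209, 7), (231, 3)]
side2 159 [(209, 7), (229, 4)]
side2 163 [(210, 7), (228, 3)]
side2 167 [(210, 7), (226, 4)]
side2 171 [(211, 6), (224, 4)]
side2 175 [(202, 4), (211, 6), (219, 11)]
side2 179 [(217, 1), (221, 8), (237, 1), (244, 1)]
side3 145 [(230, 3)]
side3 149 []
side3 153 [(236, 5)]
side3 157 [(235, 6), (257, 3)]
side3 161 [(235, 6), (255, 4), (267, 2)]
side3 165 [(235, 7), (253, 5), (262, 3)]
side3 169 [(235, 7), (250, 7), (260, 2)]
side3 173 [(235, 7), (249, 11), (262, 5)]
side3 177 [(230, 3), (236, 6), (244, 1), (247, 7)]
```

```bash
python3 -c "
from workcell import bot
print(bot.job_done())"
```

```text
the job is handed in; nothing more can be done
None
```

I've handed the job in; the result wasn't reported back. The last pictures show the whetstone flat on the bed against the stop and the lever back at its rest angle, and the jaw held against a 20 N push. I estimate the pad is pressed in 5–8 mm, for about 4–6 N on the stone, though I couldn't measure that directly.

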